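# Set the sprung portion gauge to the red mark and prove it with the red checking bar

### The arm

A 6-joint arm with a two-finger parallel gripper is mounted at the origin on a cart in front of the work surface, level with it; the furniture and walls round the work are solid. World frame = base frame: x ahead of the robot, y to its left, z up, the work surface at z = 0. Lengths are in m, angles in rad, forces in N, time in s.
With the tool pointing down it reaches from about 0.275 to 0.875 m from the base axis. Payload 12.5 kg.
Tool frame: the origin (TCP) lies on the centre line of the jaws, within the pads' length; the fingertips stand r.finger_overhang ahead of it and the grasp point (between the pads) lies 3 mm ahead of it (r.finger_overhang is the distance from the TCP to the fingertips, in m); z points along the fingers, y is the direction in which the jaws open and shut (so a half turn about z gives the same grasp; the last joint's range is limited). The gripper opens to 85 mm and grips with 20 to 120 N. Pads are 22 mm wide; open, the fingers measure 114 mm over their backs; the gripper's body (76 mm by 85 mm) begins 54 mm behind the grasp point. The pads swing forward as they close: fully open they stand 13 mm farther back than shut.
Start: joints at [-1.342, 0.351, 1.652, -0, 1.139, -0.085], TCP at [0.17, -0.523, 0.253] pointing down, gripper open.
Joint ranges: [-2.75, 2.75], [-0.79, 2.1], [0.01, 2.65], [-1.57, 4.71], [0.07, 3.14], [-2.87, 2.87]. Speed limits (rad/s): [2.22, 2.22, 2.79, 3.14, 3.14, 3.14].

### API

Orientations are given as a unit quaternion [x, y, z, w].
In Python, from cell import r, optics gives the robot as it stands. The module is installed in compiled form; this text tells all that it offers. Calls block until the motion is done:
- r.move_to(position, orientation): joint-space move of the TCP to a pose.
- r.move_linear(position, rot=None, vel=0.15): straight line of the TCP; rot=None keeps the orientation; vel is the mean speed in m/s.
- r.set_joints(angles): joint-space move.
- r.set_gripper(opening, squeeze=None): opening from 0.0 (shut) to 1.0 (fully open); squeeze is the grip in N (None keeps the last); returns when the fingers have stopped.
- r.sleep(seconds).
- r.inverse_kinematics(position, orientation): joint angles nearest the present ones, or None.
- optics.get_image(name): name is "side" or "top"; returns a dict with "pixels" (384x512x3 uint8, red, green, blue), "depth" (384x512 float32, m along the optical axis (not along the pixel's ray), 0 where there is no reading), "fx", "fy", "cx", "cy" (pixels), "D" ([k1, k2, p1, p2, k3] as OpenCV has them; the pictures are not rectified), "camera_from_world" (4x4, takes a point from world to camera coordinates). Camera axes: x right, y down, z forward; pixel columns grow to the right and rows downward; lengths in m; the calibration is good to about 2 mm. A picture is of the moment at which its call begins.
A pose or a line that the arm cannot do raises r.PlanningError and nothing moves.
- r.hand_in(): hands the job in, once; it reports no verdict.
Readings, each from a call of its own:
- r.current_t(): time.
- r.current_q(): joint angles.
- r.current_qvel(): joint speeds.
- r.current_effort(): joint torques, N m.
- r.current_tool_pos(): TCP position.
- r.current_ee_rot(): TCP orientation.
- r.current_contact_force(): force on the tool from outside, world axes, zero at the start.
- r.current_torque(): the same for the moment, N m.
- r.current_opening(): opening from 0.0 (shut) to 1.0 (fully open).
Only numpy, scipy, OpenCV 4.12 (cv2) and the standard library are available. Lean on these libraries where they do the work, as an engineer would, in place of code of your own. Each camera call takes 0.05 s, during which the arm holds its last target.

### The job

Set the portion gauge for red: first push the white cursor by its black knob right back until it touches the nose of the yellow-handled slide, then draw the sprung slide out by its yellow handle until the cursor's reading face is at the red line, pause there for a second, and ease the slide gently all the way home, leaving the cursor at the red line. Then prove the setting with the red-banded bar: holding it low over the gauge's base, slide it in from the open front side into the gap between the housing and the cursor without shifting the cursor, and leave it lying there, released. Leave the blue-banded bar and the little green jar where they stand.

Things in the scene. Friction and masses are not known exactly. Their poses are not given: they have to be found in the camera images.
- gauge: Fixed gauge: wooden base 160 (x) x 330 (y) x 12 mm on 6 mm rubber feet. Origin: on the worktop under its centre; x to its rear, y towards the grey housing, z up. Its top (the bed) is at z = 18 mm. Rail with slide and cursor along x = +35 mm; checking lane at x = -30 mm, open to the front (-x) and upwards. Red line across it at y = -40 mm, blue at -80 mm. End block, 20 mm high, at -152 mm.
- slide (a joint): Travel of the sprung slide, m: 0 = home, grows as it is drawn out along the gauge's -y, to 0.135. The spring pulls it home with 3 N at 0, 8 N at 0.080, 11 N at the end. Nothing locks it: let go, it runs home too fast. Its nose pushes the cursor outward only. At 0.080, with the cursor touching the nose, the cursor's reading face is on the red line.
- handle (a point): Point in the yellow upright pull handle of the slide, on its centre line, 48 mm above the worktop. The handle measures 24 mm (gauge x) x 28 mm (gauge y) and reaches from 22 mm to 66 mm above the worktop. Moves with the slide. Grasp it across gauge x from above.
- nose_tip (a point): Front end of the slide's low steel nose (22 mm wide, top 34 mm above the worktop), which reaches 20 mm beyond the handle; it pushes the cursor. 50 mm from the stop face when the slide is home.
- cursor (a joint): Travel of the cursor along its rail, m: 0 = touching the nose of the slide when that is home (reading face 50 mm from the stop face), grows along the gauge's -y, up to 0.140; 0.080 = reading face on the red line. It stays where it is left (drag about 2 N) and starts beyond the red line.
- cursor_knob (a point): Point in the cursor's upright black knob, on its centre line, 54 mm above the worktop. The knob measures 22 mm (gauge x) x 18 mm (gauge y), reaches to 72 mm above the worktop, and stands 17 mm behind the reading face. Moves with the cursor.
- cursor_face (a point): Point on the cursor's reading face (the flat face of the white crossbar that looks to the housing, with a black line along its top edge), in the checking lane, at bed height. The crossbar is 110 mm long (gauge x = -55 to +55 mm), 16 mm thick, its top 44 mm above the worktop.
- stop_face (a point): Point on the stop face of the grey housing, in the checking lane (gauge x = -30 mm), at bed height, 18 mm above the worktop. Fixed. The housing stands at gauge y = +90 mm (the stop face) to +160 mm, x = -70 to +66 mm, its top 64 mm above the worktop. A metal spring barrel sticks out 46 mm behind it.
- red_mark (a point): Point on the red line across the base, in the checking lane, at bed height; 130 mm from the stop face. The reading face of the cursor shall come here.
- red_bar: Loose wooden checking bar with a red band near each end, 24 (x) x 122 (y, its length) x 40 mm, 0.12 kg. Origin: centre of its underside. Grasp it in the middle across its 24 mm. Starts on the worktop to the right of the gauge, in either of two places (the blue bar is in the other). It goes lengthwise (along gauge y) into the gap of about 130 mm, down on the bed.
- blue_bar: Loose wooden checking bar with blue bands, 24 x 162 x 40 mm, for another setting. Origin: centre of its underside. Not to be moved.
- green_jar: Small glass jar with grey lid and green contents, 50 mm across, 80 mm high, behind the gauge, bystander. Origin: centre of its underside.

How it is judged:
By the outcome, as a careful person would: the job done as asked, in the order asked, and still so for the second after the job is handed in, with the robot touching nothing.
It also fails if it takes over 72 s, if anything falls off the work surface, if the arm or the gripper's body presses on something with over 40 N, if the wrist force passes 120 N, or if a joint passes its speed limit or range.

## Working session

There is one attempt and no reset: what is moved stays moved. The work goes in short steps, each a Python script; the robot and the scene stay as the last script left them, time stands still between calls to the robot, and variables do not carry over. Pictures are saved under pics/ and viewed, and the job is handed in when it is done.

```bash
mkdir -p pics; ls; python3 - <<'E'
from cell import r, optics
import cv2, numpy as np, pickle
for n in ["side","top"]:
    d=optics.get_image(n); pickle.dump(d,open(f"{n}0.pkl","wb"))
    cv2.imwrite(f"pics/{n}0.png",d["pixels"][:,:,::-1])
    print(n,d["fx"],d["fy"],d["cx"],d["cy"],d["D"]); print(np.round(d["camera_from_world"],3))
print(r.finger_overhang,r.current_t(),r.current_ee_rot(),r.current_contact_force())
E
```

```text
pics
side 403.49454494764467 403.49454494764467 262.9941936899755 191.2767706006078 [-0.1400434  0.         0.         0.         0.       ]
[[-0.892 -0.452  0.028  0.426]
 [-0.181  0.298 -0.937  0.207]
 [ 0.415 -0.841 -0.348  0.72 ]
 [ 0.     0.     0.     1.   ]]
top 348.3650417643057 348.3650417643057 249.00774887366464 191.57500986948958 [-0.0924169  0.         0.         0.         0.       ]
[[-0.013 -1.     0.023 -0.14 ]
 [-0.985  0.009 -0.171  0.552]
 [ 0.171 -0.025 -0.985  0.942]
 [ 0.     0.     0.     1.   ]]
0.022 0.1 [ 9.87713608e-01  1.56274063e-01 -2.46956259e-05 -4.94492271e-04] [ 0.23133357 -0.02652115 -0.45636117]
```

View pics/top0.png

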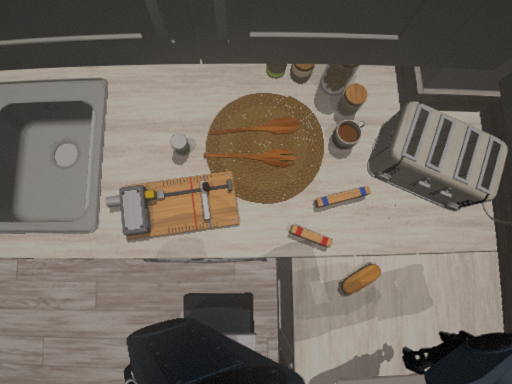

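View pics/side0.png

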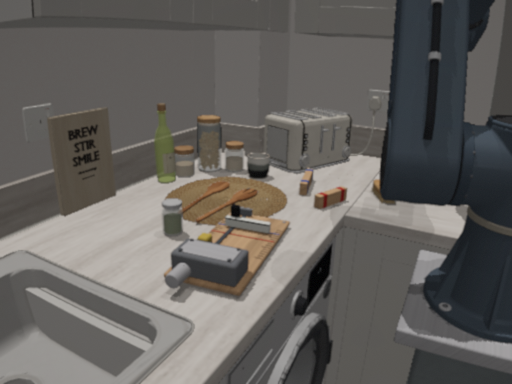

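The top view shows the gauge at about cols 108–240, rows 172–238, with the housing to the left. The red bar is near (311,236), the blue bar near (343,197) and the jar near (180,143).

```bash
cat > h.py <<'E'
import numpy as np, cv2, pickle
def world(d,u,v,z=None):
    """pixel->world using depth, or intersect with plane world z"""
    K=np.array([[d["fx"],0,d["cx"]],[0,d["fy"],d["cy"]],[0,0,1.]])
    uv=np.array([[[u,v]]],float)
    n=cv2.undistortPoints(uv,K,np.array(d["D"]))[0,0]
    M=np.linalg.inv(d["camera_from_world"])
    ray=M[:3,:3]@np.array([n[0],n[1],1]); o=M[:3,3]
    if z is None: return o+ray*d["depth"][int(round(v)),int(round(u))]
    return o+ray*(z-o[2])/ray[2]
def proj(d,P):
    K=np.array([[d["fx"],0,d["cx"]],[0,d["fy"],d["cy"]],[0,0,1.]])
    T=d["camera_from_world"]; 
    return cv2.projectPoints(np.array(P,float).reshape(-1,1,3),cv2.Rodrigues(T[:3,:3])[0],T[:3,3],K,np.array(d["D"]))[0][:,0]
def cloud(d):
    v,u=np.mgrid[0:384,0:512]; K=np.array([[d["fx"],0,d["cx"]],[0,d["fy"],d["cy"]],[0,0,1.]])
    n=cv2.undistortPoints(np.stack([u,v],-1).reshape(-1,1,2).astype(float),K,np.array(d["D"]))[:,0]
    z=d["depth"].reshape(-1,1); P=np.hstack([n*z,z])
    M=np.linalg.inv(d["camera_from_world"]); P=P@M[:3,:3].T+M[:3,3]; P[z[:,0]==0]=np.nan
    return P.reshape(384,512,3)
E
python3 - <<'E'
from h import *
d=pickle.load(open("top0.pkl","rb"))
im=d["pixels"][:,:,::-1]
cv2.imwrite("pics/topcrop.png",cv2.resize(im[160:250,100:250],None,fx=5,fy=5,interpolation=cv2.INTER_CUBIC))
cv2.imwrite("pics/topbars.png",cv2.resize(im[170:260,270:390],None,fx=6,fy=6,interpolation=cv2.INTER_CUBIC))
s=pickle.load(open("side0.pkl","rb"))["pixels"][:,:,::-1]
cv2.imwrite("pics/sidecrop.png",cv2.resize(s[150:300,150:360],None,fx=3.7,fy=3.7,interpolation=cv2.INTER_CUBIC))
C=cloud(d)
for n,(u,v) in dict(jar=(180,143),red=(311,236),blue=(343,197),knob=(205,187),handle=(151,195),housing=(133,210),base=(220,220),counter=(250,240)).items(): print(n,C[v,u].round(4))
# fits: by height band
H=C[...,2]
def rect(u0,u1,v0,v1,z0,z1,n):
    m=np.zeros(H.shape,bool); m[v0:v1,u0:u1]=(H[v0:v1,u0:u1]>z0)&(H[v0:v1,u0:u1]<z1)
    P=C[m][:,:2]; (c,s,a)=cv2.minAreaRect(P.astype(np.float32)*1000); print(n,m.sum(),np.round(c,1),np.round(s,1),round(a,2),'medz',np.median(H[m]).round(4))
rect(285,338,218,252,.032,.05,'red')
rect(308,378,180,212,.032,.05,'blue')
rect(100,245,165,245,.012,.024,'base')
rect(100,245,165,245,.058,.070,'housing')
rect(165,195,128,160,.07,.09,'jar')
E
```

```text
jar [0.6866 0.0483 0.0791]
red [ 0.4229 -0.32    0.0399]
blue [ 0.5338 -0.4186  0.0398]
knob [ 0.5599 -0.0234  0.076 ]
handle [0.5406 0.1287 0.0655]
housing [0.4983 0.1766 0.0693]
base [ 0.4733 -0.0616  0.0184]
counter [ 0.4156 -0.1481 -0.0021]
red 379 [ 423.6 -320.7] [123.7  24.4] 67.97 medz 0.0405
blue 455 [ 537.5 -419.2] [ 25.1 161.6] 13.66 medz 0.0406
base 4434 [519.9  55.8] [162.2 330.3] 7.88 medz 0.0186
housing 1250 [512.7  88.9] [136.3 255.5] 7.53 medz 0.0655
jar 219 [693.8  52.7] [45.4 45.4] 57.86 medz 0.0802
```

View pics/topcrop.png

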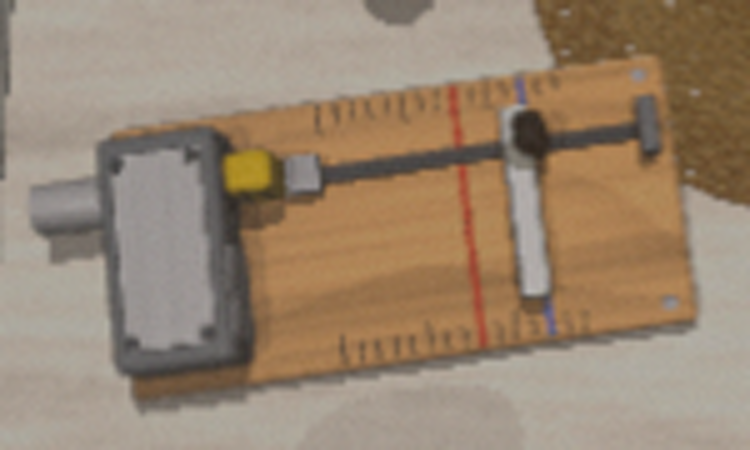

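View pics/topbars.png

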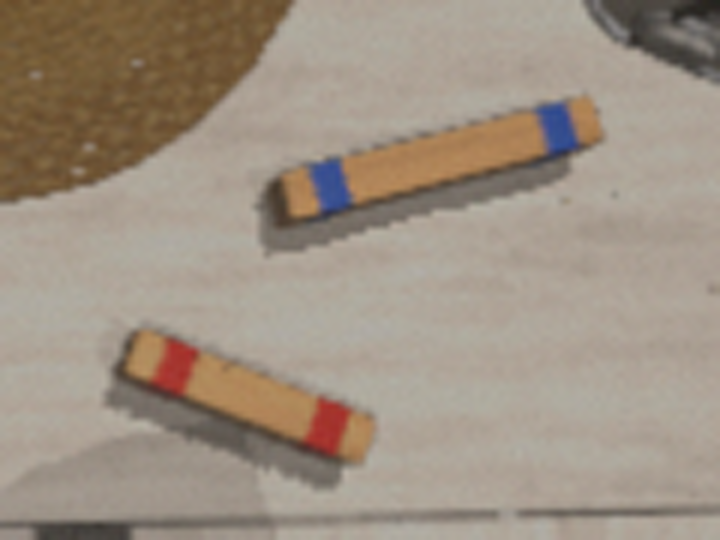

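View pics/sidecrop.png

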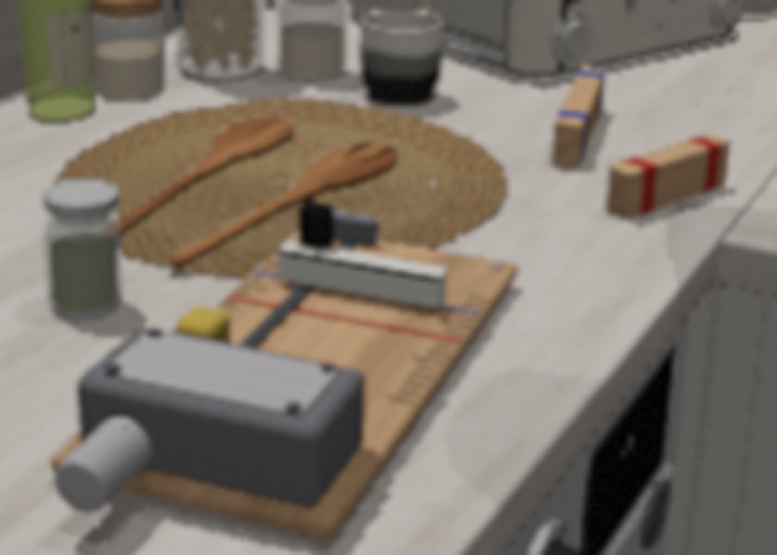

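```bash
cat >> h.py <<'E'
class G:
    c=np.array([0.5199,0.0558]); a=np.deg2rad(7.88)
    @classmethod
    def w(k,x,y,z):
        return np.array([k.c[0]+np.cos(k.a)*x-np.sin(k.a)*y, k.c[1]+np.sin(k.a)*x+np.cos(k.a)*y, z])
    @classmethod
    def inv(k,p):
        q=np.array(p[:2])-k.c; return np.array([np.cos(k.a)*q[0]+np.sin(k.a)*q[1],-np.sin(k.a)*q[0]+np.cos(k.a)*q[1]])
E
python3 - <<'E'
from h import *
def box(x0,x1,y0,y1,z): return [G.w(x,y,z) for x,y in((x0,y0),(x1,y0),(x1,y1),(x0,y1))]
for n,cr in (("top",(160,250,100,250)),("side",(190,300,160,310))):
    d=pickle.load(open(n+"0.pkl","rb")); f=5; v0,v1,u0,u1=cr
    im=cv2.resize(d["pixels"][v0:v1,u0:u1,::-1],None,fx=f,fy=f,interpolation=cv2.INTER_CUBIC)
    def poly(P,col,cl=True):
        p=((proj(d,P)-[u0,v0]+.5)*f).astype(int); cv2.polylines(im,[p.reshape(-1,1,2)],cl,col,1)
    poly(box(-.08,.08,-.165,.165,.018),(0,255,0))
    poly(box(-.07,.066,.09,.16,.064),(255,255,0))
    poly(box(.023,.047,.060,.088,.066),(255,0,255))
    poly(box(.024,.046,.04,.06,.034),(255,0,255))
    poly([G.w(-.08,-.04,.018),G.w(.08,-.04,.018)],(0,255,255),False)
    poly([G.w(-.08,-.08,.018),G.w(.08,-.08,.018)],(0,255,255),False)
    cv2.imwrite(f"pics/ov_{n}.png",im)
# measure
d=pickle.load(open("top0.pkl","rb")); C=cloud(d); H=C[...,2]
s=pickle.load(open("side0.pkl","rb")); Cs=cloud(s)
for CC,n in((C,'top'),(Cs,'side')):
    q=CC.reshape(-1,3); q=q[np.isfinite(q[:,0])]; g=np.array([(q[:,:2]-G.c)@[np.cos(G.a),np.sin(G.a)],(q[:,:2]-G.c)@[-np.sin(G.a),np.cos(G.a)]]).T
    def rep(t,x0,x1,y0,y1,z0,z1):
        m=(g[:,0]>x0)&(g[:,0]<x1)&(g[:,1]>y0)&(g[:,1]<y1)&(q[:,2]>z0)&(q[:,2]<z1)
        if m.sum()>3: print(n,t,m.sum(),'x',np.percentile(g[m,0],[3,97]).round(4),'y',np.percentile(g[m,1],[3,97]).round(4),'z',np.percentile(q[m,2],[5,50,95]).round(4))
    rep('base',-.1,.1,-.2,.2,.014,.022); rep('cross',-.08,.015,-.14,-.03,.038,.05); rep('knob',.01,.07,-.14,-.0,.06,.08); rep('handle',.0,.07,.05,.086,.058,.074); rep('house',-.09,.09,.0885,.2,.058,.075)
    rep('nose',.01,.06,.03,.062,.030,.04)
    rep('faceplane',-.05,.0,-.14,-.03,.025,.04)
    rep('stopplane',-.06,.01,.07,.12,.03,.055)
E
```

```text
top base 4205 x [-0.077   0.0758] y [-0.158  0.095] z [0.0155 0.0185 0.0211]
top cross 145 x [-0.0532  0.0123] y [-0.0838 -0.0686] z [0.0412 0.0446 0.0479]
top knob 46 x [0.0247 0.0435] y [-0.0936 -0.0783] z [0.0662 0.0714 0.0757]
top handle 81 x [0.0233 0.0459] y [0.0617 0.0846] z [0.0598 0.0654 0.0679]
top house 1174 x [-0.0659  0.0601] y [0.0937 0.158 ] z [0.061  0.0656 0.069 ]
top nose 59 x [0.0248 0.0455] y [0.0415 0.0614] z [0.0314 0.0341 0.0371]
top faceplane 8 x [-0.0474 -0.0017] y [-0.0841 -0.0752] z [0.0277 0.0313 0.0384]
top stopplane 57 x [-0.0579  0.0069] y [0.0912 0.0932] z [0.0306 0.0406 0.0541]
side base 2376 x [-0.0785  0.0705] y [-0.1481  0.1648] z [0.0151 0.0169 0.0195]
side cross 136 x [-0.0531  0.0125] y [-0.0805 -0.0645] z [0.0383 0.0423 0.0437]
side knob 61 x [0.0223 0.041 ] y [-0.0878 -0.0731] z [0.0605 0.0667 0.071 ]
side handle 69 x [0.0228 0.0448] y [0.0656 0.0858] z [0.0599 0.064  0.0652]
side house 1383 x [-0.0672  0.0584] y [0.0982 0.1609] z [0.0592 0.0645 0.0669]
side faceplane 115 x [-0.0474 -0.0023] y [-0.0696 -0.0636] z [0.0266 0.033  0.0394]
```

View pics/ov_top.png

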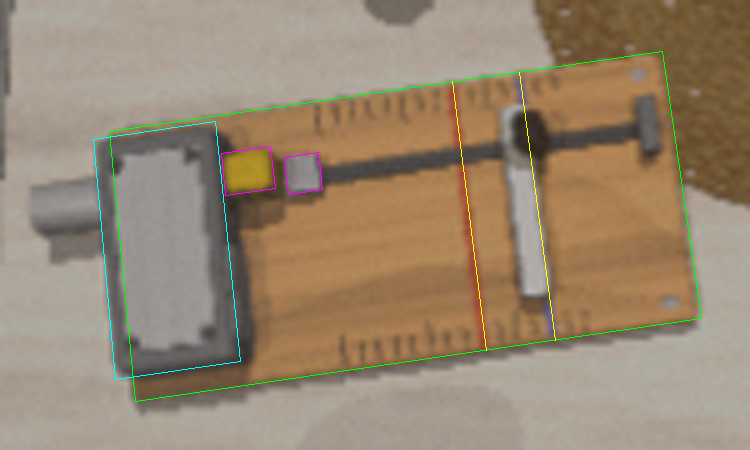

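View pics/ov_side.png

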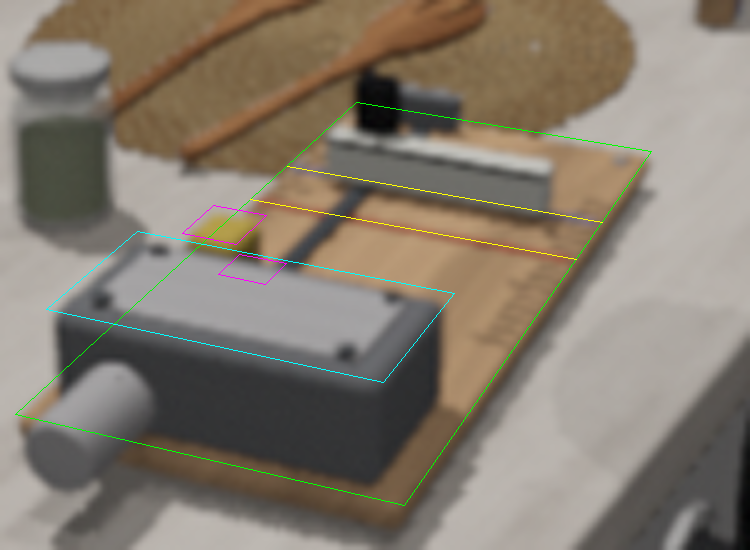

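The model overlay agrees within about 2 mm in both views: red line, handle, nose and housing. The cursor face is at gauge y ≈ −66 mm and the knob at (35, −83). Next I push the cursor back.

```bash
sed -i 's/0.5199,0.0558/0.5189,0.0557/' h.py; cat >> h.py <<'E'
from scipy.spatial.transform import Rotation as R
def quat(jaw):  # jaw direction angle in world xy, tool down
    y=np.array([np.cos(jaw),np.sin(jaw),0]); z=np.array([0,0,-1.]); x=np.cross(y,z)
    return R.from_matrix(np.stack([x,y,z],1)).as_quat()
def best(r,p,jaw):
    o=[]
    for k in(0,np.pi):
        q=quat(jaw+k); s=r.inverse_kinematics(p,q)
        if s is not None: o.append((abs(s[5]),q,s))
    o.sort(key=lambda t:t[0]); return o[0][1],o[0][2]
def gf(f): return np.array([np.cos(G.a)*f[0]+np.sin(G.a)*f[1],-np.sin(G.a)*f[0]+np.cos(G.a)*f[1],f[2]])
def shot(optics,n,name,crop=None,f=1):
    d=optics.get_image(n); im=d["pixels"][:,:,::-1]
    if crop: v0,v1,u0,u1=crop; im=im[v0:v1,u0:u1]
    cv2.imwrite(f"pics/{name}.png",cv2.resize(im,None,fx=f,fy=f,interpolation=cv2.INTER_CUBIC)); pickle.dump(d,open(name+".pkl","wb"))
E
python3 - <<'E'
from cell import r,optics
from h import *
p=G.w(.035,-.083,.14); q,s=best(r,p,G.a); print(s.round(2) if hasattr(s,'round') else s,q.round(3))
r.set_gripper(.6,20)
r.move_to(p,q); print(r.current_t(), r.current_tool_pos(), r.current_opening())
r.move_linear(G.w(.035,-.083,.072),vel=.12)
print(r.current_t(), G.inv(r.current_tool_pos()),r.current_tool_pos()[2], gf(r.current_contact_force()))
shot(optics,"side","s1",(190,300,160,310),5)
E
```

```text
[-0.12  0.52  1.71 -0.    0.92 -0.26] [0.657 0.754 0.    0.   ]
2.8417 [ 0.5650032  -0.02247488  0.14015401] 0.6003689989839386
3.5583 [ 0.03533092 -0.08318263] 0.07252436155658949 [0.01634871 0.7832172  0.76138113]
```

View pics/s1.png

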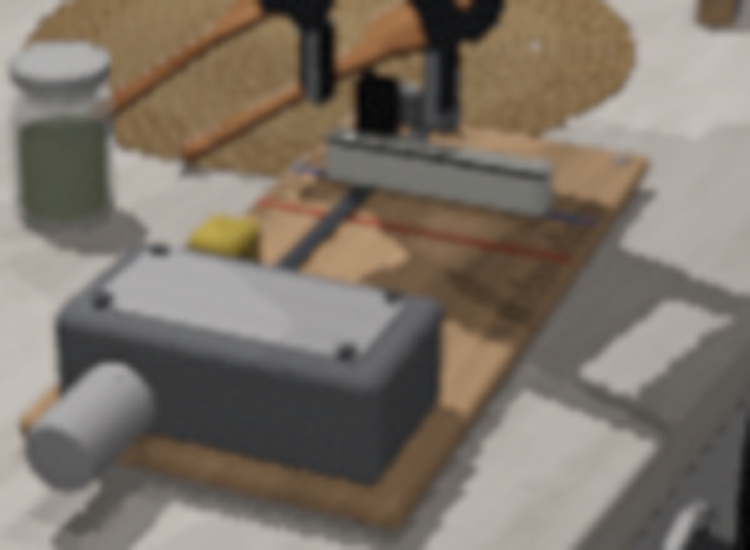

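The open fingers straddle the black knob (crop 377,105), one at (317,70) and one at (440,100). I'll grip it lightly and push with force monitoring.

```bash
python3 - <<'E'
from cell import r,optics
from h import *
r.set_gripper(0.0,20)
f0=gf(r.current_contact_force()); print(r.current_t(), r.current_opening(), f0, G.inv(r.current_tool_pos()))
z=.072; x=.035
r.move_linear(G.w(x,-.083+.095,z),vel=.06)
f=gf(r.current_contact_force()); print(r.current_t(),f, G.inv(r.current_tool_pos()))
y=.012
while y<.035:
    y+=.0015; r.move_linear(G.w(x,y,z),vel=.03)
    f=gf(r.current_contact_force()); print(round(y,4),f.round(2),G.inv(r.current_tool_pos()).round(4))
    if f[1]<-6: break
print(r.current_t())
shot(optics,"side","s2",(190,300,160,310),5)
E
```

```text
3.975 0.2524262578362989 [ 3.48550714 -0.56776056  5.36332353] [ 0.03588725 -0.08317603]
5.7083 [ 4.74761627 -0.87571913  4.57253713] [0.03623661 0.01186949]
0.0135 [5.79 0.   4.26] [0.0362 0.0133]
0.015 [ 5.06 -0.34  5.06] [0.0362 0.0148]
0.0165 [5.   0.02 4.54] [0.0363 0.0163]
0.018 [ 5.23 -0.44  3.61] [0.0363 0.0178]
0.0195 [ 6.21 -1.13  4.73] [0.0363 0.0193]
0.021 [ 4.55 -0.88  4.54] [0.0363 0.0208]
0.0225 [ 4.57 -0.73  3.97] [0.0363 0.0223]
0.024 [ 5.93 -0.78  4.1 ] [0.0363 0.0238]
0.0255 [ 5.24 -2.38  4.05] [0.0363 0.025 ]
0.027 [  4.92 -13.87   5.07] [0.0364 0.0254]
8.2083
```

View pics/s2.png

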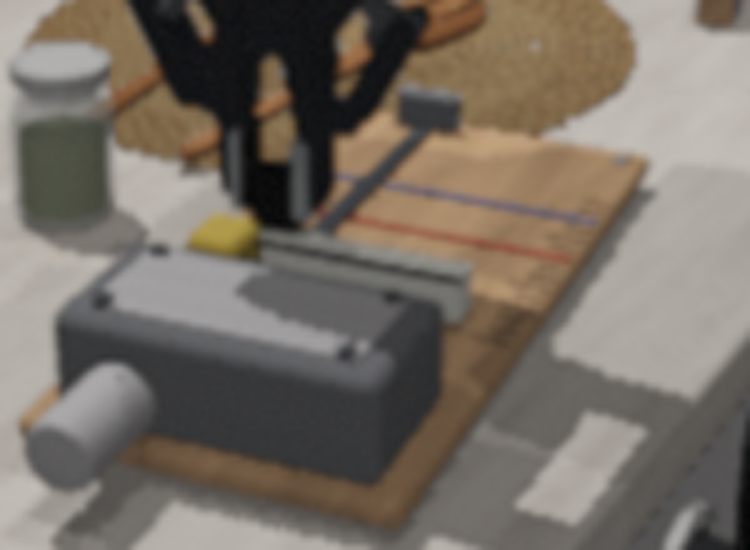

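The cursor now stands against the nose: the force jumped to −14 N at the end, and the crossbar sits next to the yellow handle. I'll relax the push, release, and move to the handle.

```bash
python3 - <<'E'
from cell import r,optics
from h import *
x=.0363;z=.072
r.move_linear(G.w(x,.0257,z),vel=.03); print(gf(r.current_contact_force()))
r.set_gripper(.55)
r.move_linear(G.w(x,.0257,.13),vel=.15)
r.move_linear(G.w(x,.0745,.13),vel=.15)
shot(optics,"side","s3",(190,300,160,310),5)
r.move_linear(G.w(x,.0745,.053),vel=.12)
print(r.current_t(),gf(r.current_contact_force()))
r.set_gripper(0,70); r.sleep(.2)
print(r.current_t(),r.current_opening(),gf(r.current_contact_force()),G.inv(r.current_tool_pos()))
shot(optics,"side","s4",(190,300,160,310),5)
E
```

```text
[-1.47817413 -4.30354915  9.82713779]
10.725 [-0.22776896  0.13559625  0.10329065]
11.25 0.27177031395888473 [-1.2638092  -1.03463555  6.47612809] [0.03677011 0.07447757]
```

View pics/s3.png

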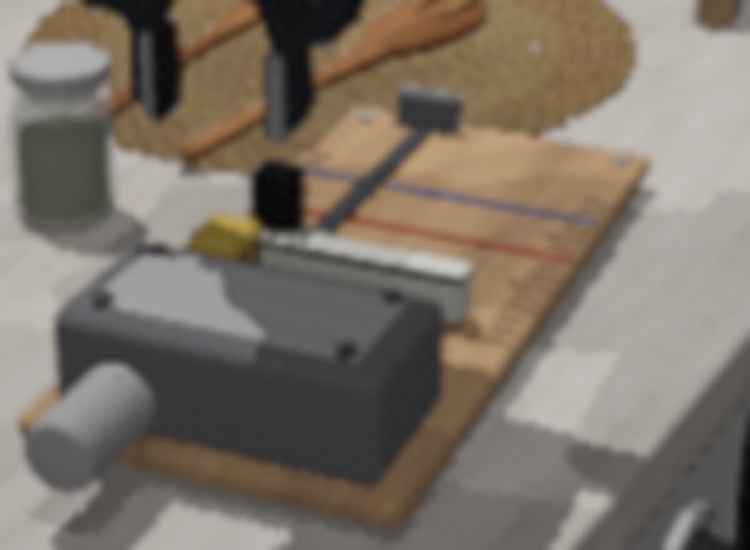

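View pics/s4.png

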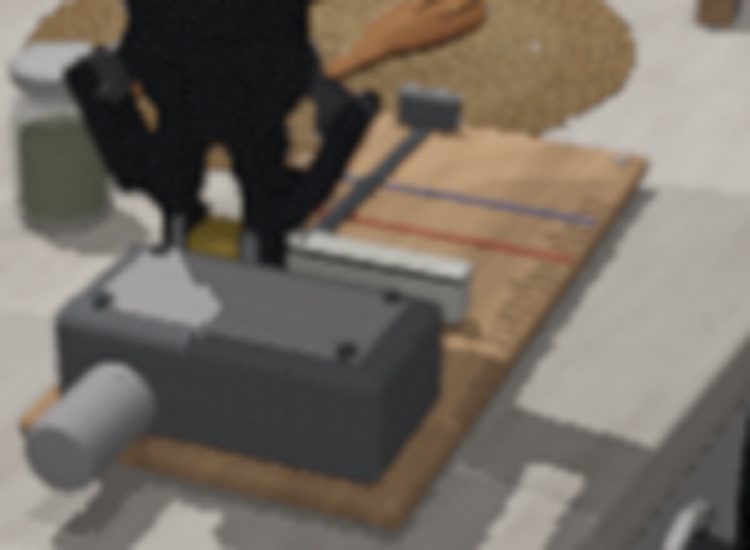

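The yellow handle is clamped (opening 0.27, about 23 mm). I'll draw to just short of 80 mm, look, then set it exactly.

```bash
python3 - <<'E'
from cell import r,optics
from h import *
x=.0367;z=.053;y0=.07448
r.move_linear(G.w(x,y0-.04,z),vel=.05); print(gf(r.current_contact_force()),G.inv(r.current_tool_pos()))
r.move_linear(G.w(x,y0-.0785,z),vel=.04)
print(r.current_t(),gf(r.current_contact_force()),G.inv(r.current_tool_pos()),r.current_tool_pos()[2])
shot(optics,"side","s5",(190,300,160,310),5)
shot(optics,"top","t5",(160,250,100,250),5)
d=pickle.load(open("s5.pkl","rb")); print((proj(d,[G.w(xx,-.04,.018) for xx in(-.075,-.03,.03)])-[160,190])*5)
E
```

```text
[-3.4574629   4.58382938  8.69769646] [0.03665185 0.03506892]
13.3583 [-4.39892395  7.6754868   8.46391327] [ 0.03653443 -0.0031238 ] 0.053876759285267826
[[565.59819901 255.21228177]
 [470.66795229 237.86980499]
 [348.41175395 215.30743234]]
```

View pics/s5.png

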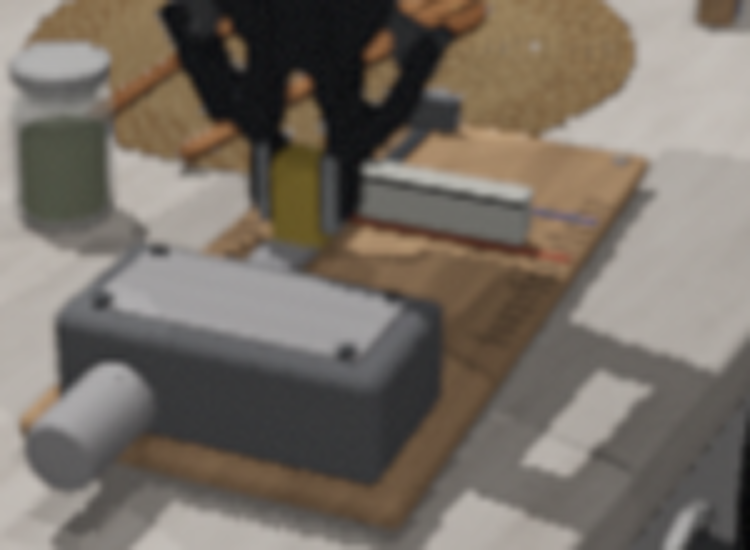

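View pics/t5.png

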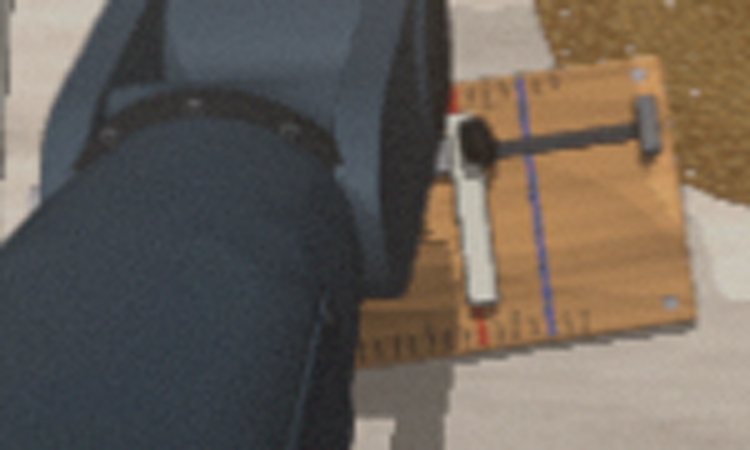

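```bash
cat > meas.py <<'E'
from h import *
def prof(d,x,z,ys):
    # sample colour along gauge y at fixed x, height z
    p=proj(d,[G.w(x,y,z) for y in ys]).astype(np.float32)
    return cv2.remap(d["pixels"],p[:,0].reshape(1,-1),p[:,1].reshape(1,-1),cv2.INTER_LINEAR)[0].astype(float)
def run(sn,tn):
    ys=np.arange(-.07,-.015,.0005)
    for n in (sn,tn):
        d=pickle.load(open(n+".pkl","rb"))
        for x in (-.075,-.07,-.065,-.06,.065,.07,.075):
            c=prof(d,x,.018,ys); w=c[:,0]-c[:,1]; w=w-np.median(w); w=np.clip(w-.5*w.max(),0,None)
            print(n,'red x',x,'y',round((w*ys).sum()/w.sum()*1000,1),end=' | ')
        print()
        for x in (-.045,-.035,-.025,-.015,-.005):
            c=prof(d,x,.044,ys).sum(1)/3; g=np.gradient(c)
            sat=prof(d,x,.044,ys); chroma=sat.max(1)-sat.min(1); gc=np.gradient(chroma)
            print(n,'top edge x',x,'lum fall',round(ys[np.argmin(g)]*1000,1),'chroma rise',round(ys[np.argmax(gc)]*1000,1))
E
python3 - <<'E'
from meas import *
run("s5","t5")
for n,f in (("s5",(222,248,225,285)),("t5",(178,232,180,205))):
    d=pickle.load(open(n+".pkl","rb")); v0,v1,u0,u1=f
    cv2.imwrite(f"pics/z_{n}.png",cv2.resize(d["pixels"][v0:v1,u0:u1,::-1],None,fx=11,fy=11,interpolation=cv2.INTER_NEAREST))
E
```

```text
s5 red x -0.075 y -38.0 | s5 red x -0.07 y -38.8 | s5 red x -0.065 y -38.6 | s5 red x -0.06 y -39.4 | s5 red x 0.065 y -17.1 | s5 red x 0.07 y -19.0 | s5 red x 0.075 y -21.9 | 
s5 top edge x -0.045 lum fall -35.0 chroma rise -69.0
s5 top edge x -0.035 lum fall -36.0 chroma rise -15.0
s5 top edge x -0.025 lum fall -34.5 chroma rise -66.5
s5 top edge x -0.015 lum fall -35.0 chroma rise -35.5
s5 top edge x -0.005 lum fall -35.0 chroma rise -69.5
t5 red x -0.075 y -39.0 | t5 red x -0.07 y -39.0 | t5 red x -0.065 y -39.1 | t5 red x -0.06 y -38.1 | t5 red x 0.065 y -39.4 | t5 red x 0.07 y -40.3 | t5 red x 0.075 y -41.5 | 
t5 top edge x -0.045 lum fall -37.5 chroma rise -36.0
t5 top edge x -0.035 lum fall -38.5 chroma rise -36.0
t5 top edge x -0.025 lum fall -38.5 chroma rise -34.5
t5 top edge x -0.015 lum fall -38.5 chroma rise -37.0
t5 top edge x -0.005 lum fall -38.5 chroma rise -35.5
```

View pics/z_s5.png

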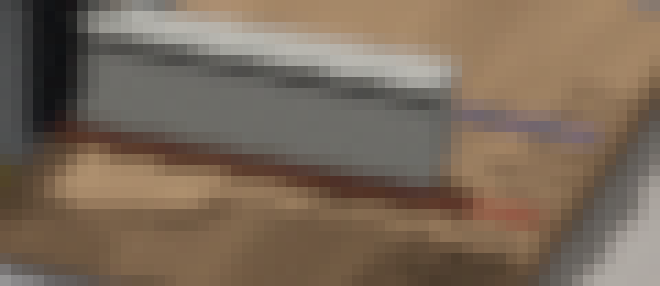

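View pics/z_t5.png

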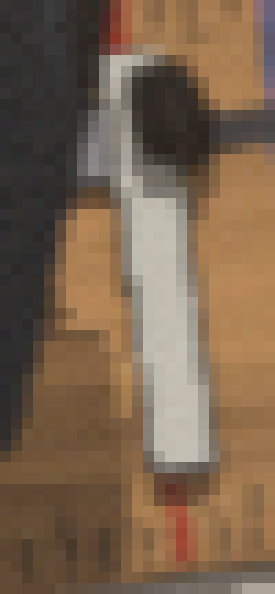

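Two checks agree. The robot reading gives 77.6 mm of travel, and in both images the face is about 2.5–3 mm short of the red line. I'll draw the rest, pause and check.

```bash
python3 - <<'E'
from cell import r,optics
from meas import *
x=.0367;z=.053;y0=.07448
r.move_linear(G.w(x,y0-.0809,z),vel=.01); r.sleep(.3)
print(r.current_t(),gf(r.current_contact_force()),y0-G.inv(r.current_tool_pos())[1])
shot(optics,"side","s6"); shot(optics,"top","t6")
run("s6","t6")
for n,f in (("s6",(222,248,225,285)),("t6",(178,232,180,205))):
    d=pickle.load(open(n+".pkl","rb")); v0,v1,u0,u1=f
    cv2.imwrite(f"pics/z_{n}.png",cv2.resize(d["pixels"][v0:v1,u0:u1,::-1],None,fx=11,fy=11,interpolation=cv2.INTER_NEAREST))
E
```

```text
14.15 [-4.95900241  8.57790678  9.59088101] 0.07985236537293663
s6 red x -0.075 y -37.9 | s6 red x -0.07 y -38.8 | s6 red x -0.065 y -38.7 | s6 red x -0.06 y -39.3 | s6 red x 0.065 y -18.0 | s6 red x 0.07 y -20.0 | s6 red x 0.075 y -23.2 | 
s6 top edge x -0.045 lum fall -36.5 chroma rise -64.0
s6 top edge x -0.035 lum fall -39.0 chroma rise -64.5
s6 top edge x -0.025 lum fall -37.5 chroma rise -30.5
s6 top edge x -0.015 lum fall -37.0 chroma rise -29.5
s6 top edge x -0.005 lum fall -38.5 chroma rise -40.0
t6 red x -0.075 y -38.9 | t6 red x -0.07 y -38.9 | t6 red x -0.065 y -39.2 | t6 red x -0.06 y -38.3 | t6 red x 0.065 y -41.7 | t6 red x 0.07 y -55.7 | t6 red x 0.075 y -54.7 | 
t6 top edge x -0.045 lum fall -41.5 chroma rise -37.5
t6 top edge x -0.035 lum fall -40.0 chroma rise -37.5
t6 top edge x -0.025 lum fall -41.0 chroma rise -38.5
t6 top edge x -0.015 lum fall -42.0 chroma rise -38.5
t6 top edge x -0.005 lum fall -41.0 chroma rise -37.5
```

View pics/z_s6.png

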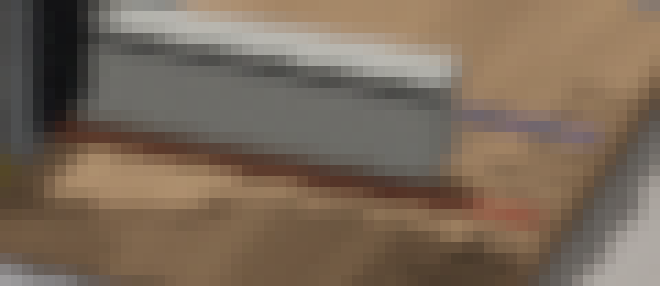

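View pics/z_t6.png

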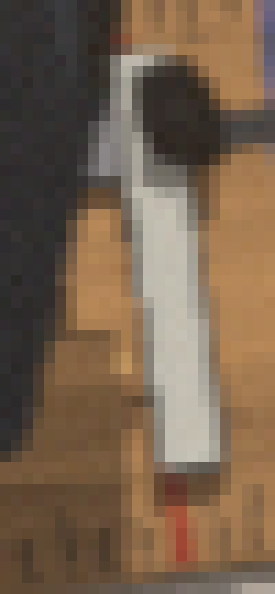

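```bash
python3 - <<'E'
from meas import *
def edge(d,x,z,ys):
    c=prof(d,x,z,ys).mean(1); g=np.gradient(c); i=np.argmin(g); return g,i
d0=pickle.load(open("top0.pkl","rb")); ys=np.arange(-.07,-.015,.0005)
print('t0 red in lane',[round(float((lambda w:(w*ys).sum()/w.sum())(np.clip((lambda w:(w-np.median(w))-.5*(w-np.median(w)).max())(prof(d0,x,.018,ys)[:,0]-prof(d0,x,.018,ys)[:,1]),0,None)))*1000,1) for x in np.arange(-.075,.02,.01)])
# displacement s3->s6 and s5->s6, subpixel by correlating luminance profile averaged over x
def P(n,off):
    d=pickle.load(open(n+".pkl","rb")); yy=np.arange(-.014,.006,.0005)+off
    return np.mean([prof(d,x,.044,yy).mean(1) for x in np.arange(-.05,-.015,.004)],0)
ref=P("s6",-.038)
for n,c in(("s5",-.0357),("s3",.042)):
    e=[(np.corrcoef(ref,P(n,c+o))[0,1],o) for o in np.arange(-.006,.006,.00025)]
    b=max(e); print(n,'displacement mm',(c+b[1]+.038)*1000,b[0])
E
```

```text
t0 red in lane [-38.6, -39.2, -38.4, -39.0, -38.7, -39.0, -38.6, -39.0, -39.3, -38.5]
s5 displacement mm 2.3000000000000034 0.999907160211349
s3 displacement mm 80.00000000000001 0.9994016748080897
```

The picture-to-picture displacement from the contact position is 80.0 mm, which matches the arm's 79.9 mm. I'll pause, then ease the slide home.

```bash
python3 - <<'E'
from cell import r,optics
from h import *
x=.0367;z=.053;y0=.07448
r.sleep(1.2); print(r.current_t(), y0-G.inv(r.current_tool_pos())[1])
r.move_linear(G.w(x,y0-.006,z),vel=.03)
print(r.current_t(),gf(r.current_contact_force()))
for o in np.arange(-.004,.0021,.001):
    r.move_linear(G.w(x,y0+o,z),vel=.01); f=gf(r.current_contact_force()); print(round(o,4),f.round(2),(y0-G.inv(r.current_tool_pos())[1]).round(5))
    if f[1]<.0: break
r.sleep(.2)
print(r.current_t())
shot(optics,"side","s7",(190,300,160,310),5)
E
```

```text
15.45 0.07985662744957872
18.1 [-3.35556757  3.67220619  7.88730528]
-0.004 [-4.49  3.05  8.25] 0.00348
-0.003 [-3.38  3.85  7.93] 0.0025
-0.002 [-3.52  2.87  7.86] 0.00152
-0.001 [-3.27  3.77  8.77] 0.00054
0.0 [-4.4  -0.4   7.52] -1e-05
19.65
```

View pics/s7.png

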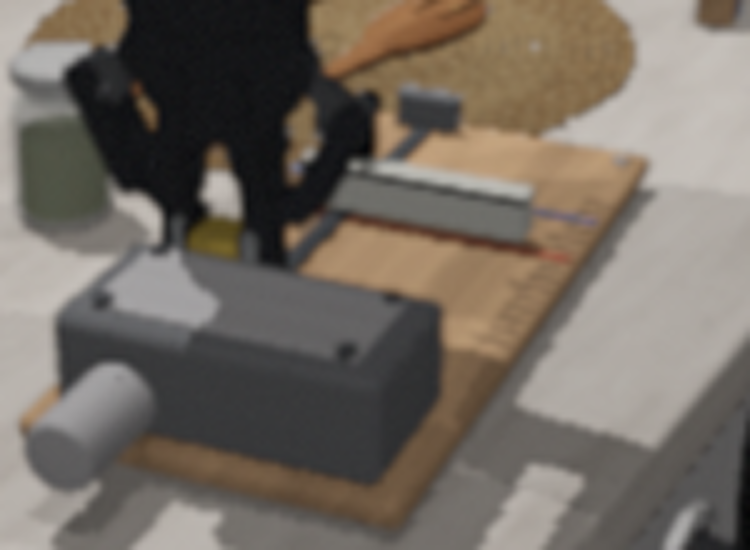

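The slide is home with no slip: home position within 0.01 mm and force about 0. The cursor stands at the red line. Next I release the handle and fetch the red bar.

```bash
python3 - <<'E'
from cell import r,optics
from h import *
r.set_gripper(.55)
p=r.current_tool_pos(); r.move_linear([p[0],p[1],.16],vel=.2)
jaw=np.deg2rad(-22.03); c=np.array([.4236,-.3207])
q,s=best(r,[c[0],c[1],.12],jaw); print(np.round(s,2))
r.move_to([c[0],c[1],.12],q)
print(r.current_t())
shot(optics,"top","t8"); shot(optics,"side","s8",(130,250,260,400),5)
r.move_linear([c[0],c[1],.031],vel=.12)
print(r.current_t(),r.current_contact_force())
shot(optics,"side","s9",(130,250,260,400),5)
d=pickle.load(open("t8.pkl","rb")); cv2.imwrite("pics/t8c.png",cv2.resize(d["pixels"][160:250,100:250,::-1],None,fx=5,fy=5,interpolation=cv2.INTER_CUBIC))
E
```

```text
[-0.74  0.5   1.81 -0.    0.83 -0.35]
22.4667
23.4583 [ 0.31796174 -0.56683468 -0.29706584]
```

View pics/s9.png

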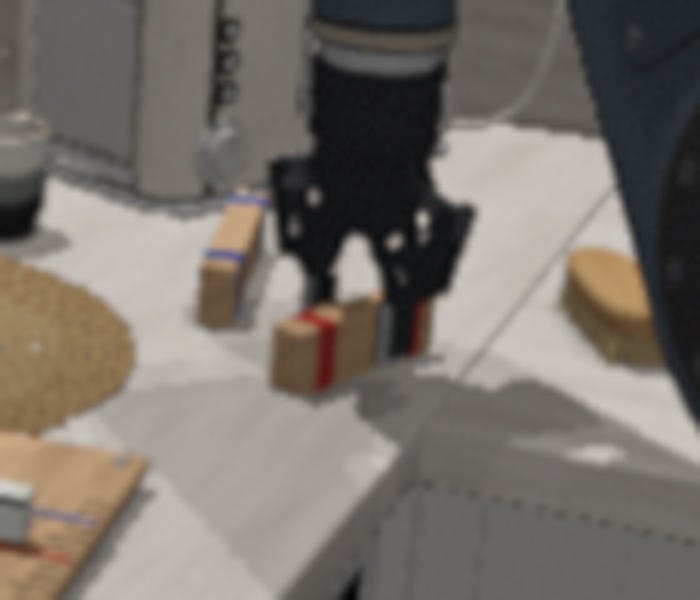

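View pics/t8c.png

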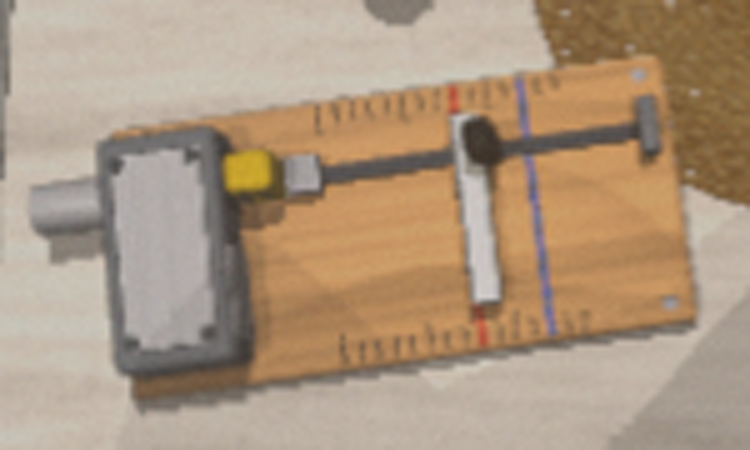

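In the side view the fingers straddle the red bar between its two bands. The top view shows the slide home and the cursor's edge on the red line. I'll grip, lift, and bring the bar to the gauge's front.

```bash
python3 - <<'E'
from cell import r,optics
from h import *
zt=r.current_tool_pos()[2]
r.set_gripper(0,45); r.sleep(.1)
print(r.current_opening(),r.current_tool_pos(),zt)
p=r.current_tool_pos(); r.move_linear([p[0],p[1],.10],vel=.15)
q=quat(G.a+0.0); q2=quat(G.a+np.pi)
tgt=G.w(-.13,.026,.10)
# branch: nearest to present orientation
R0=R.from_quat(r.current_ee_rot()); q=min((q,q2),key=lambda k:(R0.inv()*R.from_quat(k)).magnitude())
r.move_to(tgt,q)
r.move_linear(G.w(-.13,.026,.031+.0225),vel=.1)
print(r.current_t(),r.current_tool_pos(),r.current_opening(),r.current_contact_force())
shot(optics,"top","t10"); shot(optics,"side","s10",(190,310,160,330),4.5)
d=pickle.load(open("t10.pkl","rb")); cv2.imwrite("pics/t10c.png",cv2.resize(d["pixels"][150:270,100:250,::-1],None,fx=5,fy=5,interpolation=cv2.INTER_CUBIC))
E
```

```text
0.27302737618442185 [ 0.42397165 -0.32100067  0.03174522] 0.03175590420076371
26.6 [0.38679674 0.063423   0.05367853] 0.2744859417014189 [ 0.79512469  0.81714066 -0.75379327]
```

View pics/t10c.png

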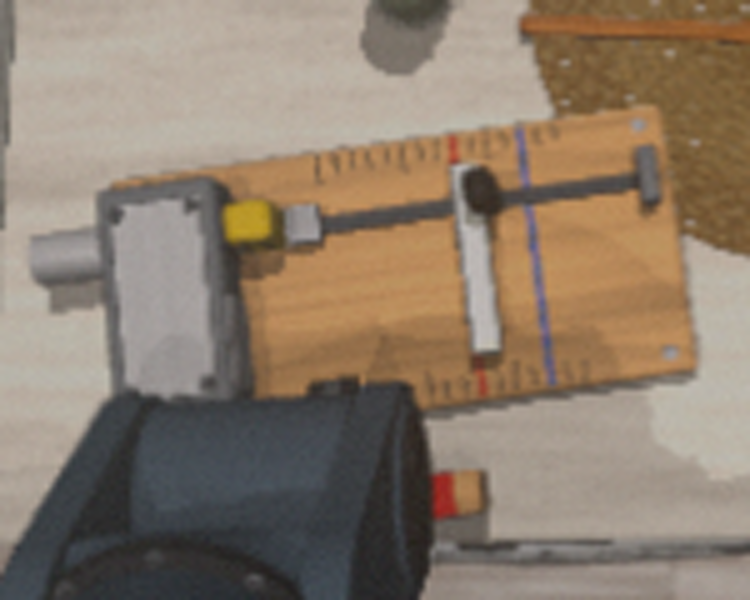

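View pics/s10.png

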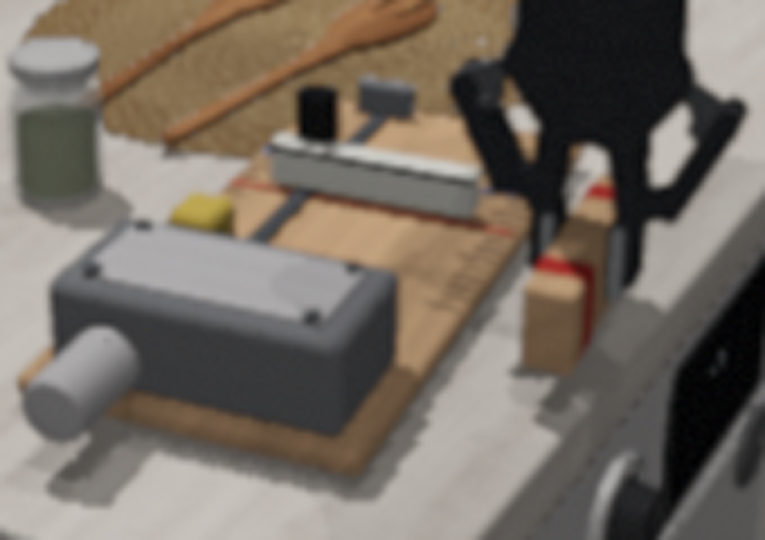

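```bash
python3 - <<'E'
from h import *
for n in("t10","s10"):
    C=cloud(pickle.load(open(n+".pkl","rb"))).reshape(-1,3); C=C[np.isfinite(C[:,0])]
    g=np.array([G.inv(p) for p in C])
    m=(g[:,0]>-.16)&(g[:,0]<-.1)&(C[:,2]>.052)&(C[:,2]<.068)&(g[:,1]>-.06)&(g[:,1]<.12)
    for lo,hi in((-.06,-.015),(.06,.12)):
        k=m&(g[:,1]>lo)&(g[:,1]<hi)
        if k.sum()>5: print(n,k.sum(),'y',np.percentile(g[k,1],[1,3,97,99]).round(4),'x',np.percentile(g[k,0],[3,97]).round(4),'z',np.median(C[k,2]).round(4))
d=pickle.load(open("t10.pkl","rb"))
for u,v in((487,470),(488,512)): print(G.inv(world(d,100+u/5-.4,150+v/5-.4,.062)))
d=pickle.load(open("s10.pkl","rb"))
for u,v in((524,283),(580,295)): print('s',G.inv(world(d,160+u/4.5-.4,190+v/4.5-.4,.062)))
E
```

```text
t10 76 y [-0.0364 -0.0363 -0.0156 -0.0154] x [-0.1426 -0.1197] z 0.0621
s10 10 y [-0.0283 -0.0279 -0.0162 -0.016 ] x [-0.1254 -0.1195] z 0.0608
s10 146 y [0.061  0.0617 0.0879 0.0886] x [-0.1417 -0.1194] z 0.0602
[-0.12045602 -0.04070101]
[-0.14312176 -0.03829595]
s [-0.11858806  0.08405114]
s [-0.14325848  0.08521438]
```

```bash
python3 - <<'E'
from meas import *
d=pickle.load(open("t10.pkl","rb")); ys=np.arange(-.06,-.02,.0005)
C=np.mean([prof(d,x,.062,ys) for x in (-.138,-.134,-.130,-.126,-.122)],0); ch=C.max(1)-C.min(1)
h=(ch[:10].mean()+ch[45:50].mean())/2; print('bar end', ys[np.argmax(ch>h)], ch[::4].round(0))
ys=np.arange(-.075,-.015,.0005)
C=np.mean([prof(d,x,.044,ys) for x in np.arange(-.045,-.0,.005)],0); ch=C.max(1)-C.min(1); L=C.mean(1)
print('cursor', [(round(float(y)*1000,1),int(a),int(b)) for y,a,b in zip(ys,ch,L)][::2])
d=pickle.load(open("top0.pkl","rb")); ys=np.arange(.07,.12,.0005)
C=np.mean([prof(d,x,.064,ys) for x in np.arange(-.06,.0,.01)],0)
print('stop', [(round(float(y)*1000,1),int(a)) for y,a in zip(ys,C.max(1)-C.min(1))][::3])
E
```

```text
bar end -0.03749999999999998 [22. 23. 23. 23. 22. 23. 22. 22. 23. 23. 25. 32. 49. 71. 80. 83. 82. 83.
 83. 91.]
cursor [(-75.0, 89, 135), (-74.0, 93, 136), (-73.0, 93, 135), (-72.0, 94, 135), (-71.0, 93, 135), (-70.0, 92, 135), (-69.0, 92, 135), (-68.0, 92, 135), (-67.0, 92, 135), (-66.0, 92, 135), (-65.0, 91, 133), (-64.0, 90, 132), (-63.0, 88, 129), (-62.0, 86, 126), (-61.0, 85, 123), (-60.0, 82, 119), (-59.0, 76, 115), (-58.0, 65, 111), (-57.0, 52, 111), (-56.0, 38, 117), (-55.0, 26, 131), (-54.0, 16, 146), (-53.0, 10, 159), (-52.0, 9, 170), (-51.0, 8, 177), (-50.0, 8, 181), (-49.0, 8, 182), (-48.0, 8, 182), (-47.0, 8, 182), (-46.0, 7, 183), (-45.0, 7, 182), (-44.0, 7, 182), (-43.0, 7, 179), (-42.0, 7, 170), (-41.0, 10, 156), (-40.0, 16, 141), (-39.0, 28, 129), (-38.0, 46, 122), (-37.0, 62, 119), (-36.0, 75, 120), (-35.0, 83, 124), (-34.0, 88, 128), (-33.0, 90, 130), (-32.0, 90, 132), (-31.0, 89, 132), (-30.0, 89, 132), (-29.0, 89, 132), (-28.0, 88, 132), (-27.0, 88, 132), (-26.0, 88, 131), (-25.0, 88, 131), (-24.0, 88, 130), (-23.0, 88, 130), (-22.0, 88, 130), (-21.0, 88, 130), (-20.0, 88, 130), (-19.0, 88, 130), (-18.0, 88, 130), (-17.0, 88, 130), (-16.0, 87, 130)]
stop [(70.0, 78), (71.5, 75), (73.0, 72), (74.5, 70), (76.0, 68), (77.5, 63), (79.0, 54), (80.5, 37), (82.0, 19), (83.5, 11), (85.0, 8), (86.5, 8), (88.0, 7), (89.5, 7), (91.0, 6), (92.5, 5), (94.0, 4), (95.5, 4), (97.0, 3), (98.5, 3), (100.0, 4), (101.5, 5), (103.0, 5), (104.5, 5), (106.0, 6), (107.5, 5), (109.0, 6), (110.5, 5), (112.0, 6), (113.5, 6), (115.0, 6), (116.5, 6), (118.0, 6), (119.5, 6)]
```

In the top view the bar's right end (−37.5 mm) is only 0.5 mm clear of the cursor face (−38.0 mm). It needs about +3.5 mm to sit central. I'll shift it, re-measure, then slide in watching the force.

```bash
python3 - <<'E'
from cell import r,optics
from meas import *
z=.031+.0215
r.move_linear(G.w(-.13,.0295,z),vel=.05)
r.move_linear(G.w(-.088,.0295,z),vel=.06)
f=gf(r.current_contact_force()); print(r.current_t(),f,G.inv(r.current_tool_pos()),r.current_tool_pos()[2]-.03175)
shot(optics,"top","t11"); shot(optics,"side","s11",(190,310,160,330),4.5)
d=pickle.load(open("t11.pkl","rb")); ys=np.arange(-.06,-.02,.0005)
C=np.mean([prof(d,x,.061,ys) for x in np.arange(-.097,-.078,.004)],0)
print([(round(float(y)*1000,1),*c.astype(int)) for y,c in zip(ys,C)][20:66:3])
cv2.imwrite("pics/t11c.png",cv2.resize(d["pixels"][150:270,100:250,::-1],None,fx=5,fy=5,interpolation=cv2.INTER_CUBIC))
E
```

```text
27.8 [-0.02675362  0.28559604 -0.55517441] [-0.08836724  0.02952216] 0.020636085359082755
[(-50.0, np.int64(144), np.int64(130), np.int64(115)), (-48.5, np.int64(146), np.int64(131), np.int64(116)), (-47.0, np.int64(146), np.int64(130), np.int64(116)), (-45.5, np.int64(146), np.int64(130), np.int64(117)), (-44.0, np.int64(147), np.int64(130), np.int64(117)), (-42.5, np.int64(147), np.int64(131), np.int64(117)), (-41.0, np.int64(144), np.int64(129), np.int64(116)), (-39.5, np.int64(139), np.int64(124), np.int64(111)), (-38.0, np.int64(129), np.int64(114), np.int64(101)), (-36.5, np.int64(113), np.int64(97), np.int64(83)), (-35.0, np.int64(100), np.int64(83), np.int64(67)), (-33.5, np.int64(97), np.int64(76), np.int64(56)), (-32.0, np.int64(119), np.int64(90), np.int64(61)), (-30.5, np.int64(143), np.int64(106), np.int64(70)), (-29.0, np.int64(157), np.int64(117), np.int64(77)), (-27.5, np.int64(164), np.int64(122), np.int64(81))]
```

View pics/t11c.png

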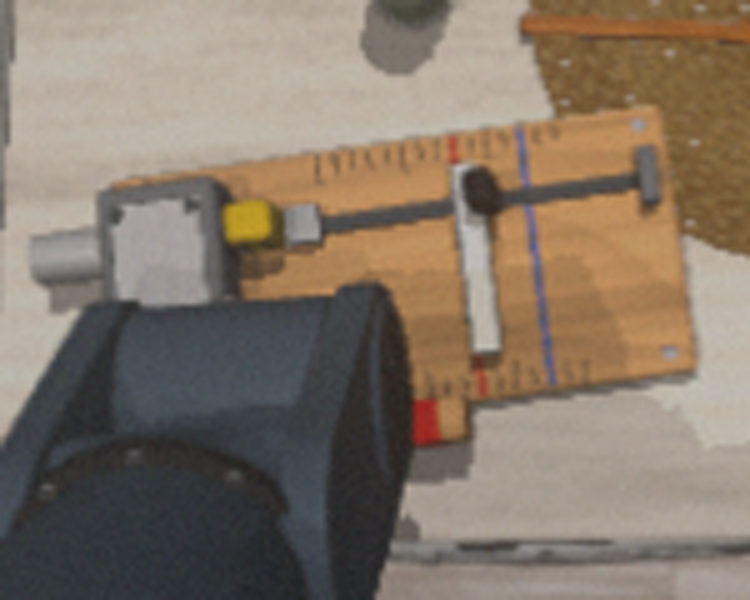

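View pics/s11.png

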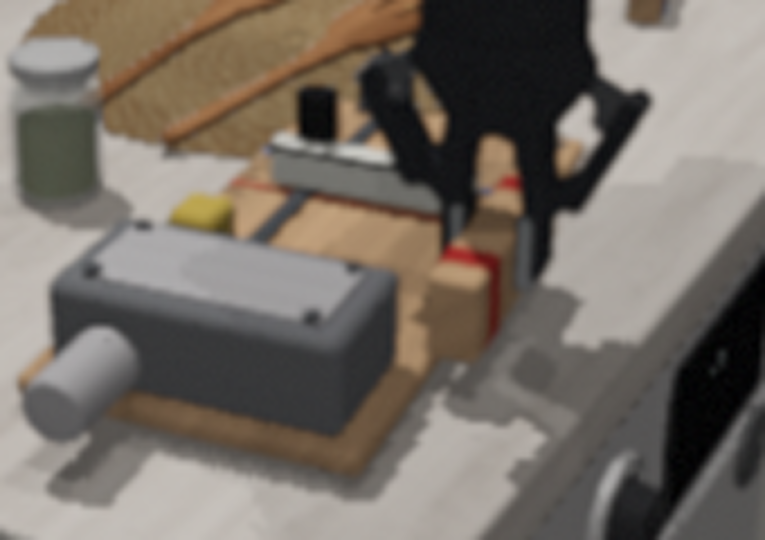

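The bar end is now at about −33 to −34 mm against the face at −38 mm, and no force is felt over the base. I'll slide in the rest of the way, stopping on any contact.

```bash
python3 - <<'E'
from cell import r,optics
from meas import *
z=.0525; ok=True
for x in np.arange(-.078,-.0285,.007).tolist()+[-.029]:
    r.move_linear(G.w(x,.0292,z),vel=.05); f=gf(r.current_contact_force()); print(round(x,3),f.round(2))
    if np.abs(f[:2]).max()>4: ok=False;print("CONTACT");break
print(r.current_t())
shot(optics,"top","t12"); shot(optics,"side","s12",(190,310,160,330),4.5)
d=pickle.load(open("t12.pkl","rb"))
cv2.imwrite("pics/t12c.png",cv2.resize(d["pixels"][150:270,100:250,::-1],None,fx=5,fy=5,interpolation=cv2.INTER_CUBIC))
E
```

```text
-0.078 [ 0.84  0.28 -0.44]
-0.071 [-0.53  0.38 -0.24]
-0.064 [ 0.76 -0.59 -0.36]
-0.057 [-0.91 -0.75 -1.61]
-0.05 [-0.32  0.14 -1.8 ]
-0.043 [ 0.69 -0.76 -0.54]
-0.036 [-0.05 -0.24 -0.57]
-0.029 [ 0.54 -0.05 -0.49]
-0.029 [ 0.77 -0.13 -1.97]
30.5417
```

View pics/t12c.png

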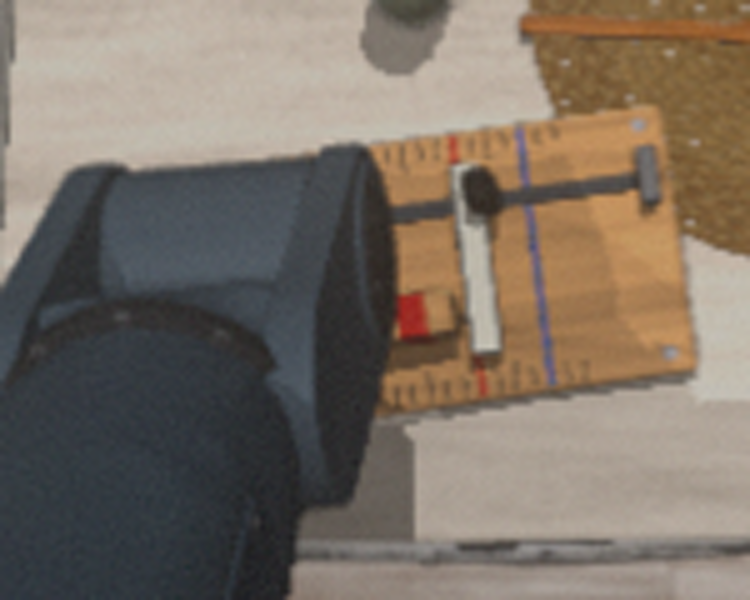

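View pics/s12.png

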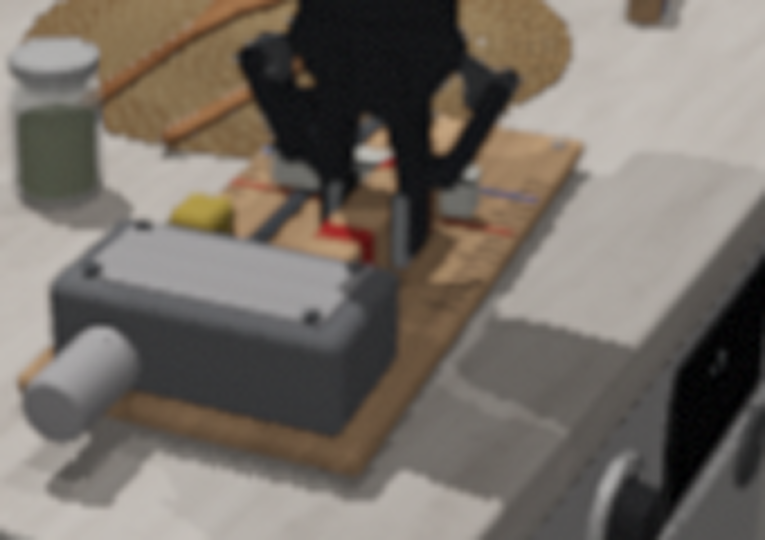

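The bar lies in the gap without contact, and the cursor is still on the line. I'll lower it until it meets the bed, release and retreat.

```bash
python3 - <<'E'
from cell import r,optics
from meas import *
z=.0525
for i in range(10):
    z-=.0007; r.move_linear(G.w(-.029,.0292,z),vel=.02); f=gf(r.current_contact_force())
    print(round(z,4),f.round(2),(r.current_tool_pos()[2]-.03175).round(4))
    if f[2]>3: break
r.set_gripper(.5); p=r.current_tool_pos()
r.move_linear([p[0],p[1],.16],vel=.1)
r.move_linear([.33,-.2,.25],vel=.25); r.sleep(.3)
print(r.current_t(),r.current_contact_force())
shot(optics,"top","t13"); shot(optics,"side","s13")
d=pickle.load(open("t13.pkl","rb"))
cv2.imwrite("pics/t13c.png",cv2.resize(d["pixels"][140:260,100:250,::-1],None,fx=5,fy=5,interpolation=cv2.INTER_CUBIC))
for x in(-.045,.0): 
    ys=np.arange(-.06,-.02,.0005); C=prof(d,x,.044,ys); print('cursor edge chroma rise' ,ys[np.argmax(np.gradient(C.max(1)-C.min(1)))])
C=cloud(d);
def med(a): return np.nanmedian(a)
t0=pickle.load(open("top0.pkl","rb"))
for n,(v0,v1,u0,u1) in dict(jar=(128,160,165,195),blue=(180,212,310,375)).items():
    print(n,'mean abs diff',np.abs(d["pixels"][v0:v1,u0:u1].astype(int)-t0["pixels"][v0:v1,u0:u1]).mean())
g=(C[...,:2]-G.c)@np.array([[np.cos(G.a),-np.sin(G.a)],[np.sin(G.a),np.cos(G.a)]])
m=(g[...,0]>-.055)&(g[...,0]<0)&(g[...,1]<.087)&(g[...,1]>-.037)&(C[...,2]>.05)
print('bar',m.sum(),np.percentile(g[m],[1,50,99],axis=0).round(4),med(C[m][:,2]))
E
```

```text
0.0518 [-0.29  0.28 -1.64] 0.02
0.0511 [-0.02 -0.52 -0.89] 0.0193
0.0504 [-0.15 -0.76 -1.85] 0.0186
0.0497 [ 0.08 -0.88  0.18] 0.018
0.049 [-3.7  -0.02 12.3 ] 0.018
35.2583 [-0.69768884  0.12524163 -1.09440631]
cursor edge chroma rise -0.03749999999999998
cursor edge chroma rise -0.03849999999999998
jar mean abs diff 4.520833333333333
blue mean abs diff 4.5346153846153845
bar 381 [[-0.0418 -0.0322]
 [-0.0306  0.0263]
 [-0.018   0.086 ]] 0.058249618467405395
```

View pics/t13c.png

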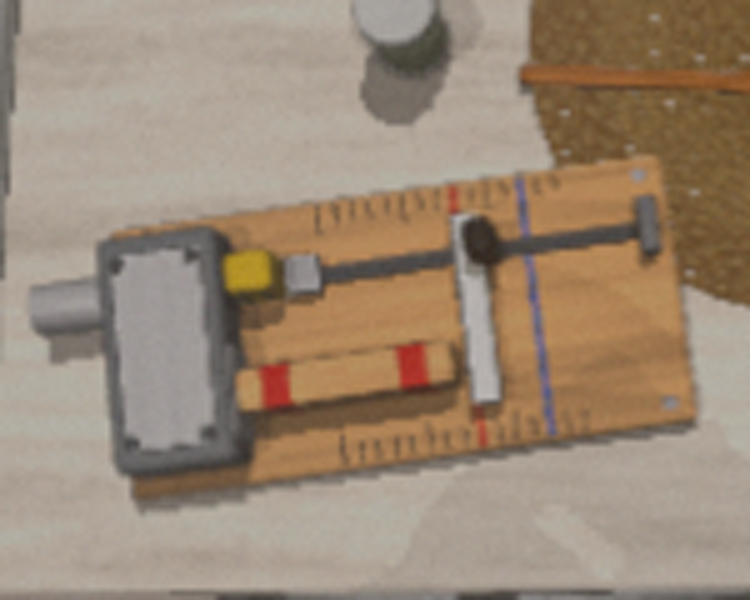

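View pics/s13.png

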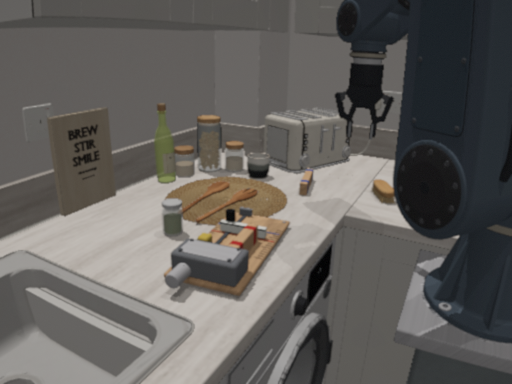

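The bar lies flat on the bed (top at 58 mm) between the housing and the cursor. The cursor is on the red line, the slide is home, and the jar and blue bar are unmoved.

```bash
python3 - <<'E'
from cell import r
print(r.hand_in(), r.current_t())
E
```

```text
the job is handed in; nothing more can be done
the job is handed in; nothing more can be done
```

The gauge is set for red, and the red-banded bar is lying released in the gap. I handed the job in just after 35 s on the robot's clock.

**What I did**
- I pushed the cursor by its knob until it met the nose, where the force rose to about 14 N.
- I then drew the slide out by its handle, paused over 1 s, and eased it home with no slip in the grip.
- I slid the bar in about 2.6 mm above the base from the open front, felt no contact on the way, lowered it to the bed and let go.

**Last checks**
- **Travel:** the arm read 79.9 mm at the pause, and comparing the side pictures gave 80.0 mm.
- **Cursor:** its face measures about −38 mm against about −39 mm for the red line, within the 1–2 mm that the pictures resolve. It did not move between setting the gauge and the end.
- **Red bar:** its top is at 58 mm, so it lies flat on the bed.
- **Other things:** the slide is home, the blue bar and the jar are unmoved, and the robot is clear of everything.

**Disagreement:** before going in, the gripped bar measured about 3.5 mm off centre in the gap, only 0.5 mm clear of the cursor. I shifted it before sliding it in. The side camera also read lengths along the gauge 2–3 mm differently from the top one. I trusted the top view and the arm's own motion.

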